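# Clear the bottle case, try its lid and hold it open

## Robot

A 6-joint arm with a two-finger parallel gripper is mounted at the origin on the work surface. World frame = base frame: x ahead of the robot, y to its left, z up, the work surface at z = 0. Lengths are in m, angles in rad, forces in N, time in s.
With the tool pointing down it reaches from about 0.275 to 0.725 m from the base axis. Payload 5.6 kg.
Tool frame: the origin (TCP) lies at the very end of the fingers, on their centre line; the grasp point (between the pads) lies 19 mm behind it (arm.hold_point_z is the z of the grasp point in the tool frame, in m); z points along the fingers, y is the line along which they close (so a half turn about z gives the same grasp; the last joint's range is limited). The gripper opens to 85 mm and grips with 20 to 120 N. Pads are 22 mm wide; open, the fingers measure 114 mm over their backs; the gripper's body (76 mm by 85 mm) begins 54 mm behind the grasp point. The pads swing forward as they close: fully open they stand 13 mm farther back than shut.
Start: joints at [-0.859, 0.255, 0.108, 0, -1.424, -0.285], TCP at [0.228, -0.501, 0.231] pointing down, gripper open.
Joint ranges: [-2.95, 2.95], [-1.21, 1.97], [-1.09, 1.5], [-2.87, 1.71], [-2.94, -0.07], [-3.05, 3.05]. Speed limits (rad/s): [2.57, 2.57, 3.14, 3.14, 3.14, 3.14].

## Interface

Orientations are given as a rotation vector (axis times angle).
In Python, from bench import state, imaging, arm gives the robot as it stands.
- The arm moves only by the tool send_rows, never from a script. Its argument "rows" is text: rows parted by semicolons, each of 4 numbers parted by spaces: the shift along the tool's x, y, z in mm, then the turn about the tool's z in rad. A call has 1 to 10 rows; each row is the pose to reach, as a shift and turn from the pose commanded when the call began, along the tool's axes at that moment; what a row does not reach only later rows make up. A row lasts 1/10 s, in which the tool goes at most 50 mm and 8.59 degrees, less where a joint would pass 70% of its speed; a pose out of reach is approached as far as the arm can. A call with a gripper value outside its range is refused whole. "hand" is the closure, from -1 (fully open) to 1 (shut), so that 0 is half open, set as the call begins (left out, the last holds). The fingers move at their own pace and stop on an object; "force" is the grip in N (left out, the last holds). Time passes only in rows, so rows that repeat a pose let the fingers close. It gives the time, the measured TCP pose, the force, the opening and the grip force at its end, in the units of the state.
- state(): the state, without advancing time (a new reading comes with each control period).
- imaging.grab_frame(name): name is "side" or "top" or "wrist"; returns a dict with "frame" (384x512x3 uint8, red, green, blue), "depth" (384x512 float32, m along the optical axis (not along the pixel's ray), 0 where there is no reading), "K" (3x3 intrinsics, pixels), "k1" (the pictures are not rectified: a ray, as slopes to the right and down, at radius r is drawn at 1 + k1 r^2 times it, then the intrinsics apply), "rvec" (rotation vector, rad) and "tvec" (3), from world to camera coordinates, as OpenCV has them. Camera axes: x right, y down, z forward; pixel columns grow to the right and rows downward; lengths in m; the calibration is good to about 2 mm. A picture is of the moment at which its call begins.
- arm.job_done(): hands the job in; it is judged then, once.
The state is a dict: "clock": time; "joint_pos": joint angles; "dq": joint speeds; "joint_efforts": joint torques, N m; "tool_pos": TCP position; "ee_rot": TCP orientation; "force": force on the tool from outside, world axes, zero at the start; "wrist_torque": the same for the moment, N m; "width": finger opening in m; "finger_force": force on a finger pad.
Only numpy, scipy, OpenCV 4.12 (cv2) and the standard library are available. Lean on these libraries where they do the work, as an engineer would, in place of code of your own. Each camera call takes 0.05 s, during which the arm holds its last target. There are 200 camera calls.

## Task

Clear the lid of the wooden bottle case: lay the black marker flat in the long plywood tray and stand the little black bottle upright in the square white tray. Then, with the red catch stud untouched, tug the lid upward by the brass pull on its front edge to learn whether it is caught; if it will not open, let go, slide the stud away from the pull to release it, and take the pull again. Raise the lid by its pull to more than halfway to upright and finish while still holding it there by the pull, leaving the amber bottle, mug and beaker where they stand.

Things in the scene. Friction and masses are not known exactly. Their poses are not given: they have to be found in the camera images.
- case: Wooden case, fixed, 180 (x) x 260 (y) x 80 mm high without lid. Origin: centre of its underside, on the table; x points from its front (pull and catch, facing the robot) to the hinge side, y along its width. The 12 mm lid covers it all, top at 92.5 mm when closed. Catch housing: stands out 45 mm from the front at y -130 to -50 mm, top at 50 mm. A bolt hidden inside may or may not hold the lid.
- lid_angle (a joint): Opening angle of the lid (rad): 0 closed, grows as the front edge rises, stop at 1.4. Free, the lid (about 0.38 kg) falls shut from any angle when let go; lifting it by the pull takes about 2 N. Caught, it has about 0.035 rad of play (7 mm at the pull) and then stops hard; a tug of 6 N tells.
- lid: The lid, 180 x 260 x 12 mm, with its pull. Origin: on the hinge axis, as point lid_hinge; x runs along the lid away from the pull, y along the hinge, z is the normal of its top.
- lid_hinge (a point): Point on the lid's hinge axis, in the middle of the case's rear (+x) upper edge: 90 mm behind the case's origin, 80.5 mm up. The axis is parallel to the case's y.
- lid_pull (a point): Brass pull in the middle of the lid's front edge: crossbar 18 mm thick, 28 mm long along the case's y, on a stem. This point: crossbar centre, 32 mm ahead of the lid's edge, 212 mm from the hinge axis along the lid and 6 mm above it (case frame, closed: x -122, y 0, z 86.5 mm). Free space below. Turns with the lid; pinched on its two ends from above, it can pivot between the pads.
- catch (a joint): Travel of the catch stud (m): always starts at 0 (this says nothing of whether the lid is caught), 0.024 fully released. It slides along the case's -y (away from the pull), takes 1.5 to 3 N, stays where it is left. Past 0.013 it has drawn back the bolt, which stays back. Slide it with the lid down.
- catch_stud (a point): Point on the axis of the upright red catch stud, 12 mm in diameter, which rises from the catch housing (top 50 mm) to 92 mm above the table; this point is 76 mm above the table, 25 mm ahead of the case's front face, at case y -88 mm before it is slid (case frame: x -115 mm). Pinch it from above or push it sideways.
- marker: Black marker with a square barrel 13 x 13 mm, 125 mm long along its x, about 25 g, lying on the lid. Origin: centre of its underside; z up.
- vial: Little round black bottle with a white cap, 28 mm in diameter at the body, 52 mm tall, about 40 g, standing on the lid. Origin: centre of its underside; z up.
- pen_tray: Long plywood tray for markers, fixed, 190 (x) x 100 (y) x 25 mm high, walls and floor 5 mm. Origin: centre of its underside.
- vial_tray: Square white plastic tray for little bottles, fixed, 120 x 120 x 25 mm high, walls and floor 5 mm. Origin: centre of its underside.
- amber_bottle: Bystander: amber bottle, 56 mm in diameter, 115 mm tall; origin at the centre of its underside.
- mug: Bystander: teal mug, 76 mm in diameter, 85 mm tall, handle to its +y; origin at the centre of its underside.
- beaker: Bystander: clear glass beaker, 52 mm in diameter, 70 mm tall; origin at the centre of its underside.

How it is judged:
On the way, in this order (a step that is already met when the one before it is completed fails the run):
1. the marker lies in the plywood tray and the little bottle stands in the white tray, both let go, the lid still shut and the catch not yet used (x of marker in the frame of pen_tray between -0.05 and 0.05 m and y of marker in the frame of pen_tray between -0.042 and 0.042 m and z of marker in the frame of pen_tray between 0 and 0.022 m and x of vial in the frame of vial_tray between -0.05 and 0.05 m and y of vial in the frame of vial_tray between -0.05 and 0.05 m and z of vial in the frame of vial_tray between 0 and 0.012 m and angle between vial's own z axis and vertical below 0.25 rad and angle between marker's own x axis and vertical above 1.45 rad and contact force between the fingers and vial below 0.1 N and contact force between the fingers and marker below 0.1 N and linear speed of each of vial, marker below 0.03 m/s and value of joint lid_angle below 0.02 rad and value of joint catch below 0.006 m), for 0.2 s.
2. the lid is tugged up by its pull with the catch stud still where it was (value of joint lid_angle above 0.02 rad and value of joint catch below 0.006 m and contact force between the fingers and lid above 0.5 N and distance between the grasp point and lid_pull below 0.04 m), for 0.1 s.
At the end, for the whole second after the job is handed in: Lid still and held above 0.75 rad, fingers bearing on it (over 0.5 N) at its pull (grasp within 40 mm); marker flat inside the plywood tray, little bottle within 0.25 rad of upright inside the white tray, both let go and at rest; amber bottle, mug and beaker within 30 mm of their starts (x of marker in the frame of pen_tray between -0.05 and 0.05 m and y of marker in the frame of pen_tray between -0.042 and 0.042 m and z of marker in the frame of pen_tray between 0 and 0.022 m and x of vial in the frame of vial_tray between -0.05 and 0.05 m and y of vial in the frame of vial_tray between -0.05 and 0.05 m and z of vial in the frame of vial_tray between 0 and 0.012 m and angle between vial's own z axis and vertical below 0.25 rad and angle between marker's own x axis and vertical above 1.45 rad and contact force between the fingers and vial below 0.1 N and contact force between the fingers and marker below 0.1 N and linear speed of each of vial, marker below 0.03 m/s and value of joint lid_angle above 0.75 rad and velocity of joint lid_angle between -0.1 and 0.1 rad/s and contact force between the fingers and lid above 0.5 N and distance between the grasp point and lid_pull below 0.04 m and distance of each of amber_bottle, mug, beaker from where it was at the start of the episode below 0.03 m); the arm keeps its last pose, push and grip.
It fails at once if the amber bottle is knocked over or shoved more than 30 mm (distance of amber_bottle from where it was at the start of the episode above 0.03 m or angle between amber_bottle's own z axis and vertical above 0.4 rad).
It fails at once if the mug is knocked over or shoved more than 30 mm (distance of mug from where it was at the start of the episode above 0.03 m or angle between mug's own z axis and vertical above 0.4 rad).
It fails at once if the beaker is knocked over or shoved more than 30 mm (distance of beaker from where it was at the start of the episode above 0.03 m or angle between beaker's own z axis and vertical above 0.4 rad).
It also fails if it takes over 72 s, if anything falls off the work surface, if the arm or the gripper's body presses on something with over 40 N, if the wrist force passes 120 N, or if a joint passes its speed limit or range.

## Working session

There is one attempt and no reset: what is moved stays moved. The work goes in short steps, Python scripts to look and compute and a tool call to move; the robot and the scene stay as the last step left them, time stands still between calls to the robot, and variables do not carry over. Pictures are saved under pics/ and viewed, at most 10 in all, crops included, and the job is handed in when it is done.

Besides the shell and the picture viewer there is one more tool, called after "Call:" by a JSON object that holds its "api" and its "payload". send_rows: Moves the arm, as the interface text tells. Its arguments: {"type":"object","properties":{"rows":{"type":"string"},"hand":{"type":"number"},"force":{"type":"number"}},"required":["rows"]}

```bash
mkdir -p pics; ls; cat > h.py <<'E'
import numpy as np, cv2
from bench import state, imaging, arm
from scipy.spatial.transform import Rotation as Rn
def cloud(f):
    d=f["depth"];K=np.array(f["K"]);h,w=d.shape
    u,v=np.meshgrid(np.arange(w),np.arange(h))
    p=np.stack([u,v],-1).reshape(-1,1,2).astype(float)
    n=cv2.undistortPoints(p,K,np.array([f["k1"],0,0,0.])).reshape(h,w,2)
    c=np.dstack([n*d[...,None],d])
    R=Rn.from_rotvec(np.ravel(f["rvec"])).as_matrix()
    P=(c-np.ravel(f["tvec"]))@R
    P[d==0]=np.nan
    return P
def save(n,f): cv2.imwrite(f"pics/{n}.png",f["frame"][...,::-1])
E
python3 - <<'E'
from h import *
for n in("top","side"):
    f=imaging.grab_frame(n); save(n+"0",f); P=cloud(f); np.savez(n+"0.npz",P=P,F=f["frame"],d=f["depth"])
    print(n,(f["depth"]==0).mean(),-Rn.from_rotvec(np.ravel(f["rvec"])).as_matrix().T@np.ravel(f["tvec"]))
print(state(), arm.hold_point_z)
E
```

```text
pics
top 0.004038492838541667 [ 0.56196189 -0.01195513  1.20511839]
side 0.004191080729166667 [0.56047527 0.5051253  0.72672569]
{'clock': 0.1, 'joint_pos': array([-8.59433961e-01,  2.55687494e-01,  1.07153691e-01, -3.83120615e-04,
       -1.42389696e+00, -2.84591184e-01]), 'dq': array([-0.00036337, -0.00044056,  0.00305525,  0.00088403, -0.0011999 ,
       -0.00037434]), 'joint_efforts': array([-1.18217598e-03, -3.87605989e+01,  2.38474846e+01,  5.37784070e+00,
       -3.78449651e-03, -2.50376326e-05]), 'tool_pos': array([ 0.22752196, -0.50026248,  0.23050018]), 'ee_rot': array([ 6.65113205e-01, -3.06992007e+00, -2.53951821e-03]), 'force': array([-0.12648169,  0.24036721, -0.09435222]), 'wrist_torque': array([ 0.05085066, -0.00016673,  0.04617027]), 'finger_force': 0.0, 'width': 0.08500847424166041} -0.0187
```

View pics/top0.png

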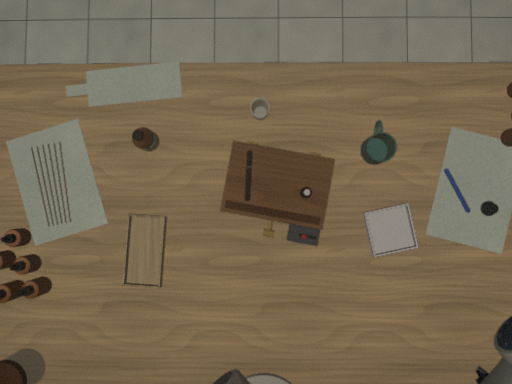

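View pics/side0.png

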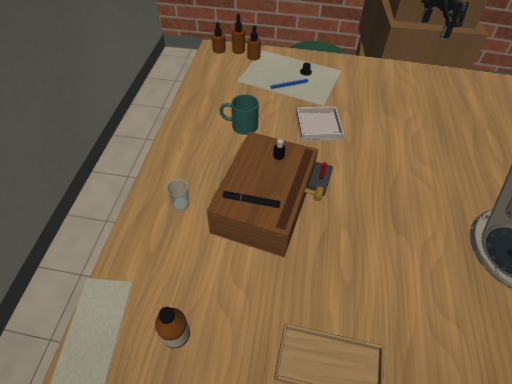

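The top view shows the case at about (278,183), with the marker at (249,176) and the vial at (306,192). The pull is at (269,231), the stud at (304,237), the pen tray at (146,250) and the vial tray at (391,230). The bystanders are at (145,139), (378,148) and (260,108), and a blue pen and another bottle on the right mat are decoys.

```bash
python3 - <<'E'
from h import *
z=np.load("top0.npz");P=z["P"];F=z["F"].astype(int);X,Y,Z=P[...,0],P[...,1],P[...,2]
v,u=np.mgrid[:384,:512]
def box(a,b,c,d): return (u>=a)&(u<=b)&(v>=c)&(v<=d)
def rect(m,name):
    q=P[m][:,:2].astype(np.float32); r=cv2.minAreaRect(q*1000); print(name,m.sum(),np.round(r[0],1),np.round(r[1],1),round(r[2],1),"med",np.round(np.median(P[m],0)*1000,1))
    return r
case=box(210,345,130,232)&(Z>.075)&(Z<.105); 
k=cv2.morphologyEx(case.astype(np.uint8),cv2.MORPH_OPEN,np.ones((9,9)))>0
r=rect(k,"lid"); 
rect(box(238,262,145,205)&(Z>.1),"marker"); 
rect(box(238,262,145,205)&(F.sum(2)<90)&(Z>.09),"marker dark")
m=box(295,320,180,205)&(Z>.115); rect(m,"vial"); print(Z[m].max())
m=box(255,285,222,240)&(Z>.06); rect(m,"pull")
m=box(285,325,222,248)&(F[...,0]>1.8*F[...,1])&(F[...,0]>80); rect(m,"stud"); 
m=box(285,325,222,248)&(Z>.035)&(Z<.06); rect(m,"housing")
m=box(110,180,205,295)&(Z>.012)&(Z<.04); rect(m,"pentray")
m=box(355,425,195,265)&(Z>.012)&(Z<.04); rect(m,"vialtray")
m=box(125,165,120,158)&(Z>.02); rect(m,"amber");
m=box(355,400,115,170)&(Z>.02); rect(m,"mug"); m=box(245,275,92,125)&(Z>.02); rect(m,"beaker")
z=np.load("side0.npz");P=z["P"];F=z["F"].astype(int);X,Y,Z=P[...,0],P[...,1],P[...,2]
k=cv2.morphologyEx((box(200,325,125,250)&(Z>.08)&(Z<.1)).astype(np.uint8),cv2.MORPH_OPEN,np.ones((9,9)))>0
rect(k,"lid s")
rect(box(210,290,180,215)&(F.sum(2)<110)&(Z>.09),"marker s")
m=box(265,295,130,165)&(Z>.11);rect(m,"vial s")
m=box(305,335,155,200)&(F[...,0]>1.8*F[...,1])&(F[...,0]>80)&(Z>.06)&(F[...,1]<60);rect(m,"stud s")
m=box(300,330,175,205)&(Z>.07)&(F[...,0]>F[...,2]+50); rect(m,"pull s")
E
```

```text
lid 6783 [613.3 -33.7] [259.7 187. ] 79.9 med [610.4 -36.7  92.5]
marker 265 [632.2  39.1] [ 13.2 124.5] 87.2 med [631.9  39.8 105.2]
marker dark 1 [582.3  39.8] [0. 0.] 0.0 med [582.3  39.8 108. ]
vial 100 [ 589.7 -101.4] [24.3 24.2] 0.1 med [ 589.5 -101.   126.7]
0.1476033467944067
pull 112 [503.2 -21.2] [30.1 58.8] 49.5 med [493.5 -12.   93. ]
stud 16 [480.6 -97.4] [8.3 8.8] 63.6 med [481.  -96.5  91.9]
housing 498 [ 482.6 -101.3] [80.  43.3] 79.8 med [ 483.3 -101.7   49.7]
pentray 600 [436.4 320.7] [102.8 191. ] 86.4 med [430.8 327.1  23.4]
vialtray 462 [ 494.1 -331.8] [120.8 121.7] 12.0 med [ 491.3 -335.6   23.4]
amber 474 [731.  312.8] [53.4 55.3] 79.8 med [726.  304.1  79.6]
mug 597 [ 718.8 -286.8] [101.6  76.1] 27.4 med [ 714.8 -294.2   64.9]
beaker 219 [810.1  13. ] [51.  48.8] 0.1 med [820.6  12.2  61. ]
lid s 6335 [611.9 -32.7] [262.4 188.2] 79.7 med [606.1 -16.7  93.2]
marker s 368 [630.6  35.3] [ 23.2 121.6] 87.0 med [627.5  42.7 105.3]
vial s 155 [590.5 -98.3] [26.6 23.1] 0.4 med [590.  -95.6 125.8]
stud s 50 [481.  -97.7] [10.3 11.4] 41.4 med [480.7 -94.6  81.4]
pull s 248 [505.2 -17.9] [72.5 50.3] 80.8 med [504.5 -12.4  92.8]
```

```bash
cat >> h.py <<'E'
def go(x,y,z,yaw,p=None,r=None):
    """target TCP in mm, yaw (deg) of tool y line -> shift mm, turn"""
    s=state(); R=Rn.from_rotvec(s["ee_rot"]).as_matrix() if r is None else r
    p=s["tool_pos"]*1000 if p is None else p
    d=R.T@(np.array([x,y,z])-p); cur=np.degrees(np.arctan2(R[1,1],R[0,1]))
    t=-((yaw-cur+90)%180-90)
    print("from",np.round(p,1),"cur yaw",round(cur,1),"->",[x,y,z,yaw],"shift",np.round(d,1),"turn",round(np.radians(t),3))
    return d
E
python3 -c "
from h import *
go(590,-100,240,90)"
```

```text
from [ 227.5 -500.3  230.5] cur yaw 114.4 -> [590, -100, 240, 90] shift [-495.6  214.4   -9.2] turn 0.427
```

Call:
{"api": "send_rows", "payload": {"rows": "-460 198 -9 0.427;-460 198 -9 0.427;-460 198 -9 0.427;-460 198 -9 0.427;-460 198 -9 0.427;-460 198 -9 0.427;-460 198 -9 0.427;-460 198 -9 0.427;-460 198 -9 0.427;-460 198 -9 0.427", "hand": -0.3, "force": 25}}

```text
clock: 1.1
tool_pos: [0.5532, -0.1415, 0.2397]
ee_rot: [0.0, -3.141, -0.0]
force: [1.0, -1.3, 0.3]
width: 0.0556
finger_force: 0.0
```

```bash
python3 -c "
from h import *
go(590,-100,200,90)
f=imaging.grab_frame('wrist'); save('w1',f)
P=cloud(f);X,Y,Z=P[...,0],P[...,1],P[...,2]
m=(abs(X-.59)<.04)&(abs(Y+.1)<.04)&(Z>.11)&(Z<.15)
print(m.sum(), np.nanmin(P[m],0) if m.any() else 0, np.nanmax(P[m],0) if m.any() else 0)
m=(abs(X-.63)<.09)&(abs(Y-.04)<.04)&(Z>.1)&(Z<.112)
if m.sum()>20: print(cv2.minAreaRect((P[m][:,:2]*1000).astype(np.float32)))
"
```

```text
from [ 553.2 -141.5  239.7] cur yaw 90.0 -> [590, -100, 200, 90] shift [-36.8  41.4  39.7] turn 0.0
964 [ 0.57473429 -0.11578311  0.11005153] [ 0.59890197 -0.08856692  0.14491825]
((622.5006103515625, 39.90187454223633), (14.451404571533203, 109.73623657226562), 87.26502227783203)
```

Call:
{"api": "send_rows", "payload": {"rows": "-36 40 40 0;-36 40 40 0;-36 40 80 0;-36 40 110 0;-36 40 140 0;-36 40 140 0;-36 40 140 0"}}

```text
clock: 1.85
tool_pos: [0.5883, -0.1039, 0.1004]
ee_rot: [-0.0, -3.141, 0.001]
force: [0.2, 0.5, 0.9]
width: 0.0554
finger_force: 0.0
```

Call:
{"api": "send_rows", "payload": {"rows": "0 0 0 0;0 0 0 0;0 0 0 0;0 0 0 0;0 0 0 0", "hand": 1}}

```text
clock: 2.35
tool_pos: [0.5896, -0.1035, 0.1021]
ee_rot: [-0.0, 3.138, -0.001]
force: [-1.2, 1.0, 7.4]
width: 0.0265
finger_force: 24.9
```

```bash
python3 -c "
from h import *
s=state();print(s['width'],s['finger_force'],s['force'])
go(494,-332,240,90)"
```

```text
0.026534739295562212 24.921233849599957 [-1.23457042  1.00056114  7.36481045]
from [ 589.6 -103.5  102.1] cur yaw 90.0 -> [494, -332, 240, 90] shift [  95.1 -228.5 -138.2] turn 0.0
```

Call:
{"api": "send_rows", "payload": {"rows": "0 0 -45 0;0 0 -90 0;10 -30 -130 0;95 -228 -140 0;95 -228 -140 0;95 -228 -140 0;95 -228 -140 0;95 -228 -140 0;95 -228 -140 0;95 -228 -140 0"}}

```text
clock: 3.35
tool_pos: [0.4933, -0.3311, 0.2399]
ee_rot: [0.001, 3.141, 0.001]
force: [0.4, 0.2, 0.1]
width: 0.0268
finger_force: 25.0
```

```bash
python3 -c "
from h import *
s=state();print(s['width'],s['finger_force'],s['force'])
go(494,-332,16,90)
f=imaging.grab_frame('side');save('s1',f)
"
```

```text
0.026763557115079523 24.956997991539538 [0.43055116 0.18669468 0.10585484]
from [ 493.3 -331.1  239.9] cur yaw 90.0 -> [494, -332, 16, 90] shift [ -0.6  -1.  223.9] turn -0.001
```

View pics/s1.png

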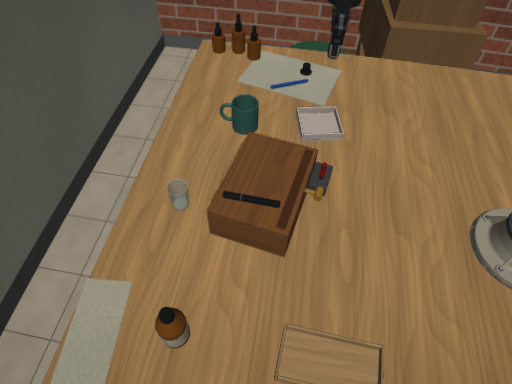

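The lid holds only the marker now, and the vial is in the gripper at (335,50).

Call:
{"api": "send_rows", "payload": {"rows": "0 -1 50 0;0 -1 100 0;0 -1 150 0;0 -1 190 0;0 -1 215 0;0 -1 219 0;0 -1 222 0;0 -1 222 0;0 -1 222 0"}}

```text
clock: 4.3
tool_pos: [0.4947, -0.3326, 0.0198]
ee_rot: [-0.001, 3.138, -0.002]
force: [0.2, 0.8, 0.2]
width: 0.0269
finger_force: 25.0
```

Call:
{"api": "send_rows", "payload": {"rows": "0 0 2 0;0 0 3 0;0 0 4 0;0 0 4 0;0 0 4 0"}}

```text
clock: 4.8
tool_pos: [0.4935, -0.3325, 0.0147]
ee_rot: [0.0, 3.141, -0.001]
force: [-1.5, 2.1, 5.9]
width: 0.0268
finger_force: 25.4
```

Call:
{"api": "send_rows", "payload": {"rows": "0 0 0 0;0 0 0 0;0 0 0 0;0 0 0 0;0 0 -30 0;0 0 -80 0;0 0 -130 0;0 0 -180 0;0 0 -225 0;0 0 -225 0", "hand": -0.3}}

```text
clock: 5.8
tool_pos: [0.4957, -0.3344, 0.247]
ee_rot: [0.0, 3.13, -0.011]
force: [-0.4, -0.7, -0.4]
width: 0.0556
finger_force: 0.0
```

```bash
python3 -c "
from h import *
f=imaging.grab_frame('wrist');P=cloud(f);X,Y,Z=P[...,0],P[...,1],P[...,2]
m=(abs(X-.494)<.05)&(abs(Y+.332)<.05)&(Z>.03)&(Z<.12);q=P[m]
print(m.sum(),q.min(0),q.max(0))
go(631,39,240,87.2)"
```

```text
508 [ 0.47895343 -0.34446222  0.03000487] [ 0.50654895 -0.31846013  0.05790186]
from [ 494.8 -333.2  243. ] cur yaw 90.0 -> [631, 39, 240, 87.2] shift [-136.1  372.2    2.8] turn 0.049
```

Call:
{"api": "send_rows", "payload": {"rows": "-136 372 3 0.049;-136 372 3 0.049;-136 372 3 0.049;-136 372 3 0.049;-136 372 3 0.049;-136 372 3 0.049;-136 372 3 0.049;-136 372 3 0.049;-136 372 3 0.049;-136 372 3 0.049", "hand": -0.3}}

```text
clock: 6.85
tool_pos: [0.629, 0.0407, 0.2341]
ee_rot: [-0.074, -3.138, 0.001]
force: [0.1, -0.5, 0.1]
width: 0.0555
finger_force: 0.0
```

```bash
python3 -c "
from h import *
f=imaging.grab_frame('wrist');P=cloud(f);X,Y,Z=P[...,0],P[...,1],P[...,2]
m=(abs(X-.63)<.09)&(abs(Y-.04)<.04)&(Z>.1)&(Z<.112)
print(m.sum(),cv2.minAreaRect((P[m][:,:2]*1000).astype(np.float32)),np.median(P[m],0))
go(631,39,97,87.2)"
```

```text
2119 ((630.185791015625, 39.19622802734375), (13.103301048278809, 124.06810760498047), 87.57742309570312) [0.62316261 0.03965096 0.10436765]
from [629.   39.6 234.8] cur yaw 87.2 -> [631, 39, 97, 87.2] shift [ -2.3  -0.3 137.8] turn 0.0
```

Call:
{"api": "send_rows", "payload": {"rows": "-1 0 50 0;-1 0 95 0;-1 0 125 0;-1 0 132 0;-1 0 132 0;-1 0 132 0"}}

```text
clock: 7.5
tool_pos: [0.6317, 0.039, 0.1064]
ee_rot: [0.078, 3.137, 0.0]
force: [-0.4, -0.2, 0.7]
width: 0.0555
finger_force: 0.0
```

Call:
{"api": "send_rows", "payload": {"rows": "0 0 9 0;0 0 9 0;0 0 9 0;0 0 9 0"}}

```text
clock: 7.9
tool_pos: [0.6306, 0.0396, 0.0954]
ee_rot: [0.077, 3.14, 0.0]
force: [0.2, 0.6, -0.5]
width: 0.0554
finger_force: 0.0
```

Call:
{"api": "send_rows", "payload": {"rows": "0 0 0 0;0 0 0 0;0 0 0 0;0 0 0 0;0 0 0 0;0 0 0 0", "hand": 1}}

```text
clock: 8.5
tool_pos: [0.6305, 0.0396, 0.0951]
ee_rot: [0.077, 3.14, 0.0]
force: [-0.2, 0.3, 0.5]
width: 0.012
finger_force: 27.1
```

```bash
python3 -c "
from h import *
go(436,321,240,86.4)"
```

```text
from [630.5  39.6  95.1] cur yaw 87.2 -> [436, 321, 240, 86.4] shift [ 208.   271.5 -144.9] turn 0.014
```

Call:
{"api": "send_rows", "payload": {"rows": "0 0 -45 0;0 0 -90 0;20 26 -130 0;208 271 -145 0.014;208 271 -145 0.014;208 271 -145 0.014;208 271 -145 0.014;208 271 -145 0.014;208 271 -145 0.014;208 271 -145 0.014"}}

```text
clock: 9.5
tool_pos: [0.4333, 0.3239, 0.2401]
ee_rot: [-0.092, -3.14, -0.002]
force: [0.8, -1.0, -0.4]
width: 0.0124
finger_force: 26.9
```

```bash
python3 -c "
from h import *
go(436,321,14,86.4)"
```

```text
from [433.3 323.9 240.1] cur yaw 86.6 -> [436, 321, 14, 86.4] shift [ -3.  -3. 226.] turn 0.004
```

Call:
{"api": "send_rows", "payload": {"rows": "0 0 50 0;0 0 100 0;0 0 150 0;0 0 190 0;0 0 215 0;0 0 222 0;0 0 226 0;0 0 226 0;0 0 226 0;0 0 226 0"}}

```text
clock: 10.5
tool_pos: [0.4366, 0.3212, 0.0153]
ee_rot: [0.099, 3.138, 0.003]
force: [0.9, 0.2, -0.1]
width: 0.0118
finger_force: 26.9
```

Call:
{"api": "send_rows", "payload": {"rows": "0 0 2 0;0 0 4 0;0 0 6 0;0 0 6 0;0 0 6 0"}}

```text
clock: 11.0
tool_pos: [0.4359, 0.3204, 0.0079]
ee_rot: [-0.099, -3.14, 0.0]
force: [0.1, 0.1, -0.1]
width: 0.012
finger_force: 27.0
```

Call:
{"api": "send_rows", "payload": {"rows": "0 0 0 0;0 0 0 0;0 0 0 0;0 0 0 0;0 0 -30 0;0 0 -80 0;0 0 -130 0;0 0 -180 0;0 0 -230 0;0 0 -230 0", "hand": 0.1}}

```text
clock: 12.0
tool_pos: [0.4389, 0.3223, 0.2464]
ee_rot: [0.098, 3.129, 0.016]
force: [-0.4, 0.7, 0.2]
width: 0.0388
finger_force: 0.0
```

```bash
python3 -c "
from h import *
f=imaging.grab_frame('wrist');P=cloud(f);X,Y,Z=P[...,0],P[...,1],P[...,2]
m=(abs(X-.436)<.09)&(abs(Y-.321)<.04)&(f['frame'].sum(2)<150)&(Z<.1)
print(m.sum(),cv2.minAreaRect((P[m][:,:2]*1000).astype(np.float32)),np.median(P[m],0))
go(492,-12,240,79.9)"
```

```text
1156 ((457.0043029785156, 337.9948425292969), (75.26599884033203, 155.30894470214844), 75.6621322631836) [0.43171604 0.32164577 0.01690162]
from [437.3 321.8 242.3] cur yaw 86.4 -> [492, -12, 240, 79.9] shift [ -75.6 -329.7    0.4] turn 0.113
```

Call:
{"api": "send_rows", "payload": {"rows": "-76 -330 0 0.113;-76 -330 0 0.113;-76 -330 0 0.113;-76 -330 0 0.113;-76 -330 0 0.113;-76 -330 0 0.113;-76 -330 0 0.113;-76 -330 0 0.113;-76 -330 0 0.113;-76 -330 0 0.113", "hand": -0.3}}

```text
clock: 13.05
tool_pos: [0.4907, -0.0131, 0.2374]
ee_rot: [-0.276, -3.128, 0.0]
force: [-0.2, 1.0, -0.0]
width: 0.0553
finger_force: 0.0
```

```bash
python3 -c "
from h import *
f=imaging.grab_frame('wrist');save('w2',f);P=cloud(f);X,Y,Z=P[...,0],P[...,1],P[...,2]
m=(abs(X-.492)<.03)&(abs(Y+.012)<.03)&(Z>.088)&(Z<.11)
e=np.array([.985,-.1755]);n=np.array([.1755,.985]);q=P[m][:,:2]-[.492,-.012]
print(m.sum(),np.percentile(q@e,[1,50,99]),np.percentile(q@n,[1,50,99]),np.median(Z[m]))
go(492,-12,200,79.9)
t=imaging.grab_frame('top');save('t2',t);cv2.imwrite('pics/c2.png',np.hstack([f['frame'],t['frame'][:, :288]])[...,::-1])
"
```

```text
991 [-0.01253009  0.00075196  0.03290967] [-0.02349274 -0.00045451  0.01376923] 0.09186599034109048
from [490.8 -12.8 237.5] cur yaw 80.0 -> [492, -12, 200, 79.9] shift [-1.1  1.  37.5] turn 0.001
```

View pics/c2.png

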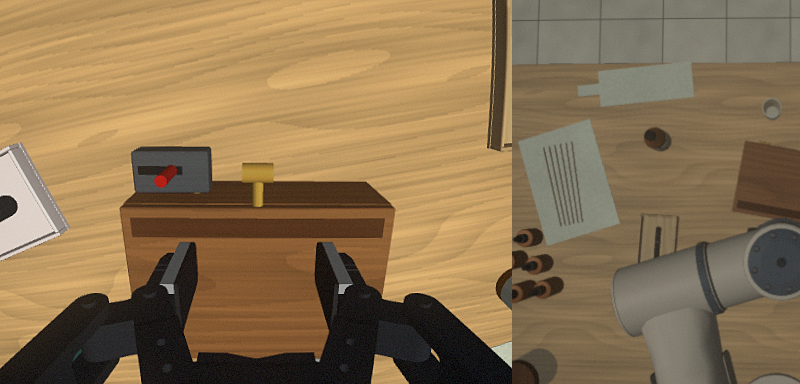

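The wrist view shows the pull at (257,180) centred between the fingers, with the stud at (165,178) and still unmoved. The top view shows the marker lying in the pen tray at (657,240).

Call:
{"api": "send_rows", "payload": {"rows": "0 1 50 0;0 1 95 0;0 1 130 0;0 1 155 0;0 1 167 0;0 1 167 0;0 1 167 0"}}

```text
clock: 13.85
tool_pos: [0.4916, -0.012, 0.0715]
ee_rot: [0.274, 3.129, -0.0]
force: [-0.1, 0.5, 0.8]
width: 0.0553
finger_force: 0.0
```

Call:
{"api": "send_rows", "payload": {"rows": "0 0 0 0;0 0 0 0;0 0 0 0;0 0 0 0;0 0 0 0", "hand": 1, "force": 40}}

```text
clock: 14.35
tool_pos: [0.492, -0.012, 0.0722]
ee_rot: [0.276, 3.127, 0.002]
force: [-2.5, 4.5, 6.1]
width: 0.027
finger_force: 41.3
```

Call:
{"api": "send_rows", "payload": {"rows": "0 0 -2 0;0 0 -4 0;0 0 -6 0;0 0 -6 0;0 0 -6 0"}}

```text
clock: 14.85
tool_pos: [0.4921, -0.012, 0.077]
ee_rot: [0.276, 3.128, 0.002]
force: [3.8, 4.2, -4.1]
width: 0.0269
finger_force: 40.3
```

Call:
{"api": "send_rows", "payload": {"rows": "0 0 -2 0;0 0 -3 0;0 0 -4 0;0 0 -4 0"}}

```text
clock: 15.25
tool_pos: [0.4923, -0.0121, 0.0803]
ee_rot: [0.277, 3.128, 0.002]
force: [7.4, 3.5, -9.5]
width: 0.0267
finger_force: 40.5
```

Call:
{"api": "send_rows", "payload": {"rows": "0 0 -2 0;0 0 -3 0;0 0 -3 0;0 0 -3 0"}}

```text
clock: 15.65
tool_pos: [0.4923, -0.012, 0.0812]
ee_rot: [0.278, 3.129, 0.002]
force: [14.8, 1.4, -25.4]
width: 0.0271
finger_force: 41.7
```

The lid is caught: the pull stopped about 8 mm up while the force rose to 25 N. I'll set it down, let go and move to the stud.

Call:
{"api": "send_rows", "payload": {"rows": "0 0 4 0;0 0 8 0;0 0 12 0;0 0 13 0;0 0 13 0;0 0 13 0"}}

```text
clock: 16.25
tool_pos: [0.4919, -0.012, 0.0723]
ee_rot: [0.276, 3.127, 0.002]
force: [-2.0, 5.1, 8.0]
width: 0.0273
finger_force: 45.5
```

Call:
{"api": "send_rows", "payload": {"rows": "0 0 0 0;0 0 0 0;0 0 0 0;0 0 0 0;0 0 -20 0;0 0 -60 0;0 0 -60 0;0 0 -60 0", "hand": -0.3}}

```text
clock: 17.05
tool_pos: [0.4917, -0.0126, 0.1317]
ee_rot: [0.277, 3.127, 0.001]
force: [-0.7, 1.1, -0.4]
width: 0.0558
finger_force: 0.0
```

```bash
python3 -c "
from h import *
f=imaging.grab_frame('wrist');save('w3',f);P=cloud(f);X,Y,Z=P[...,0],P[...,1],P[...,2];F=f['frame'].astype(int)
m=(abs(X-.481)<.03)&(abs(Y+.097)<.04)&(Z>.06)&(Z<.1)&(F[...,0]>1.8*F[...,1])
print(m.sum(),P[m].min(0),P[m].max(0),np.median(P[m],0)) if m.any() else print(0)
go(481,-98,131,79.9)"
```

```text
687 [ 0.47290104 -0.1043226   0.06007756] [ 0.50718302 -0.08532089  0.09299547] [ 0.47731182 -0.09512143  0.08519157]
from [490.9 -12.7 130.7] cur yaw 79.9 -> [481, -98, 131, 79.9] shift [ -5.2 -85.7  -0.3] turn -0.0
```

Call:
{"api": "send_rows", "payload": {"rows": "-5 -45 0 0;-5 -86 0 0;-5 -86 0 0;-5 -86 30 0;-5 -86 60 0;-5 -86 68 0;-5 -86 68 0;-5 -86 68 0"}}

```text
clock: 17.9
tool_pos: [0.4817, -0.0981, 0.0638]
ee_rot: [0.275, 3.128, -0.001]
force: [0.4, -0.5, 0.1]
width: 0.0554
finger_force: 0.0
```

Call:
{"api": "send_rows", "payload": {"rows": "0 0 0 0;0 0 0 0;0 0 0 0;0 0 0 0;0 0 0 0;0 0 0 0", "hand": 1, "force": 30}}

```text
clock: 18.5
tool_pos: [0.4812, -0.0992, 0.0638]
ee_rot: [0.276, 3.129, -0.003]
force: [-2.0, -5.4, 3.8]
width: 0.011
finger_force: 29.5
```

Call:
{"api": "send_rows", "payload": {"rows": "0 -4 0 0;0 -8 0 0;0 -12 0 0;0 -16 0 0;0 -20 0 0;0 -22 0 0;0 -22 0 0;0 -22 0 0"}}

```text
clock: 19.3
tool_pos: [0.4776, -0.1198, 0.0637]
ee_rot: [0.276, 3.128, 0.001]
force: [-1.9, -0.0, 5.7]
width: 0.0109
finger_force: 29.8
```

Call:
{"api": "send_rows", "payload": {"rows": "0 0 0 0;0 0 0 0;0 0 0 0;0 0 0 0;0 0 -30 0;0 0 -70 0;0 0 -70 0;0 0 -70 0", "hand": -0.3}}

```text
clock: 20.1
tool_pos: [0.4778, -0.1197, 0.1338]
ee_rot: [0.276, 3.127, 0.001]
force: [0.3, -0.0, -1.0]
width: 0.0553
finger_force: 0.0
```

```bash
python3 -c "
from h import *
f=imaging.grab_frame('wrist');P=cloud(f);X,Y,Z=P[...,0],P[...,1],P[...,2];F=f['frame'].astype(int)
m=(abs(X-.481)<.04)&(abs(Y+.11)<.05)&(Z>.06)&(Z<.1)&(F[...,0]>1.8*F[...,1])&(F[...,1]<60)
print(m.sum(),np.median(P[m],0)) if m.any() else print(0)
go(491.5,-12,133,79.9)"
```

```text
596 [ 0.4728229  -0.11825474  0.08963132]
from [ 476.9 -119.7  132.7] cur yaw 79.9 -> [491.5, -12, 133, 79.9] shift [  4.6 108.6  -0.3] turn -0.0
```

Call:
{"api": "send_rows", "payload": {"rows": "5 50 0 0;5 100 0 0;5 109 0 0;5 109 0 0;5 109 30 0;5 109 55 0;5 109 61 0;5 109 61 0;5 109 61 0"}}

```text
clock: 21.05
tool_pos: [0.492, -0.0122, 0.0729]
ee_rot: [0.277, 3.128, -0.0]
force: [0.7, -0.6, 0.4]
width: 0.0555
finger_force: 0.0
```

Call:
{"api": "send_rows", "payload": {"rows": "0 0 0 0;0 0 0 0;0 0 0 0;0 0 0 0;0 0 0 0", "hand": 1, "force": 40}}

```text
clock: 21.55
tool_pos: [0.492, -0.0119, 0.0731]
ee_rot: [0.276, 3.128, -0.0]
force: [-1.1, -1.6, 5.4]
width: 0.027
finger_force: 41.8
```

Call:
{"api": "send_rows", "payload": {"rows": "0 0 -4 0;0 0 -8 0;0 0 -12 0;0 0 -16 0;0 0 -20 0;0 0 -20 0"}}

```text
clock: 22.15
tool_pos: [0.4933, -0.0121, 0.0929]
ee_rot: [0.275, 3.126, -0.0]
force: [7.6, -4.2, -5.2]
width: 0.027
finger_force: 40.6
```

Call:
{"api": "send_rows", "payload": {"rows": "-3 0 -10 0;-4 0 -16 0;-7 0 -26 0;-9 0 -37 0;-13 0 -47 0;-17 0 -57 0;-21 0 -66 0;-26 0 -76 0;-26 0 -76 0;-26 0 -76 0"}}

```text
clock: 23.15
tool_pos: [0.5169, -0.0164, 0.1678]
ee_rot: [-0.277, -3.129, 0.0]
force: [3.1, -3.5, -4.9]
width: 0.027
finger_force: 40.0
```

Call:
{"api": "send_rows", "payload": {"rows": "-5 0 -9 0;-11 0 -18 0;-17 0 -27 0;-24 0 -35 0;-31 0 -43 0;-38 0 -50 0;-46 0 -57 0;-54 0 -64 0;-58 0 -68 0;-58 0 -68 0"}}

```text
clock: 24.15
tool_pos: [0.5737, -0.0267, 0.235]
ee_rot: [-0.277, -3.127, 0.001]
force: [2.4, -3.9, -6.6]
width: 0.027
finger_force: 40.2
```

Call:
{"api": "send_rows", "payload": {"rows": "0 0 0 0;0 0 0 0;0 0 0 0;0 0 0 0;0 0 0 0"}}

```text
clock: 24.65
tool_pos: [0.5735, -0.0266, 0.2349]
ee_rot: [-0.277, -3.128, 0.001]
force: [3.8, -4.5, -9.8]
width: 0.0271
finger_force: 39.9
```

```bash
python3 -c "
from h import *
s=state();print(s['tool_pos'],s['force'],s['finger_force'],s['width'],s['clock'])
f=imaging.grab_frame('side');t=imaging.grab_frame('top');cv2.imwrite('pics/c4.png',cv2.resize(np.hstack([f['frame'],t['frame']]),(800,300))[...,::-1])
P=cloud(f);X,Y,Z=P[...,0],P[...,1],P[...,2]
m=(abs(Y-.04)<.02)&(X>.55)&(X<.71)&(Z>.1)&(Z<.3)
print(m.sum(),np.polyfit(X[m],Z[m],1))
"
```

```text
[ 0.57347908 -0.02662676  0.23488881] [ 3.82657409 -4.54284215 -9.82234173] 39.94503200054169 0.02706062394080469 24.65
595 [-1.18382658  0.94542665]
```

View pics/c4.png

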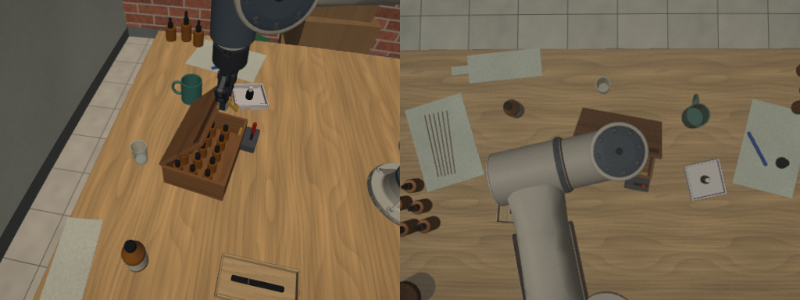

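The lid is held open at about 0.87 rad by the pull at (232,95). The marker lies in the plywood tray at (257,283), the vial stands in the white tray at (705,180), and the amber bottle, mug and beaker haven't moved.

```bash
python3 -c "
from bench import arm
print(arm.job_done())"
```

```text
the job is handed in; nothing more can be done
None
```

I handed the job in with the lid held open by its pull at about 0.87 rad, after finding it caught and sliding the stud to release it; the marker lies in the plywood tray, the little bottle stands in the white tray and the bystanders look unmoved, but no verdict came back.

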